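# Weigh the pumice stones in the scoop and put them away in the specimen case

## Robot

A 7-joint arm with a two-finger parallel gripper is mounted at the origin on the work surface. World frame = base frame: x ahead of the robot, y to its left, z up, the work surface at z = 0. Lengths are in m, angles in rad, forces in N, time in s.
With the tool pointing down it reaches from about 0.425 to 0.925 m from the base axis. Payload 6.8 kg.
Tool frame: the origin (TCP) lies on the centre line of the jaws, within the pads' length; the fingertips stand 17 mm ahead of it and the grasp point (between the pads) lies 2 mm behind it; z points along the fingers, x is the direction in which the jaws open and shut, and the axes are right-handed (so a half turn about z gives the same grasp; the last joint's range is limited). The gripper opens to 85 mm and grips with 20 to 120 N. Pads are 22 mm wide; open, the fingers measure 114 mm over their backs; the gripper's body (76 mm by 85 mm) begins 54 mm behind the grasp point. The pads swing forward as they close: fully open they stand 13 mm farther back than shut.
Start: joints at [-1.213, 0.477, 0.022, 1.555, -0.011, 1.109, -0.083], TCP at [0.303, 0.603, 0.248] pointing down, gripper open.
Joint ranges: [-2.96, 2.96], [-0.34, 2.1], [-1.41, 1.46], [0.24, 2.44], [-1.37, 4.51], [0.17, 1.92], [-2.96, 2.96]. Speed limits (rad/s): [2.39, 2.39, 3.14, 3.14, 3.14, 3.14, 3.14].

## Interface

Orientations are given as a rotation vector (axis times angle).
In Python, from bench import r gives the robot as it stands.
- The arm moves only by the tool arm_command, never from a script. Its argument "increments" is a list of rows, each a list of 3 entries, a list of its own where there are three numbers: the shift along the world's x, y, z in m, then the turn, a rotation vector about the world's x, y, z in rad, then the opening in per cent of the stroke, from 0 (shut) to 100 (fully open). A call has 1 to 10 rows; each row is the pose to reach, as a shift and turn from the pose commanded when the call began; what a row does not reach only later rows make up. A row lasts 1/10 s, in which the tool goes at most 50 mm and 8.59 degrees, less where a joint would pass 70% of its speed; a pose out of reach is approached as far as the arm can. A call with a gripper value outside its range is refused whole. The fingers move at their own pace and stop on an object; "newtons" is the grip in N (left out, the last holds). Time passes only in rows, so rows that repeat a pose let the fingers close. It gives the time, the measured TCP pose, the force and the opening at its end, in the units of the state.
- r.get_obs(): the state, without advancing time (a new reading comes with each control period).
- r.grab_frame(name): name is "side" or "top"; returns the picture (480x640x3 uint8, blue, green, red); there is no depth.
- r.camera_model(name): a dict with "camera_matrix" (3x3 intrinsics, pixels), "D" ([k1, k2, p1, p2, k3] as OpenCV has them; the pictures are not rectified), "camera_from_world" (4x4, takes a point from world to camera coordinates). Camera axes: x right, y down, z forward; pixel columns grow to the right and rows downward; lengths in m; the calibration is good to about 2 mm. A picture is of the moment at which its call begins. camera_model takes no time and is no camera call.
- r.hand_in(): hands the job in, once; it reports no verdict.
The state is a dict: "clock": time; "joints": joint angles; "qvel": joint speeds; "tau": joint torques, N m; "tcp_pos": TCP position; "orientation": TCP orientation; "contact_force": force on the tool from outside, world axes, zero at the start; "moment": the same for the moment, N m; "grip_width": finger opening in m.
Only numpy, scipy, OpenCV 4.12 (cv2) and the standard library are available. Lean on these libraries where they do the work, as an engineer would, in place of code of your own. Each camera call takes 0.05 s, during which the arm holds its last target. There are 200 camera calls.

## Task

Put the pumice stones away: swing the specimen case's lid up and back until it rests on its stop, gather every stone on the bench into the scoop where it sits on the balance, and once all are in leave it untouched for two seconds so the weight can be read. Then lift the scoop by its handle, tip the stones out over its open edge into the open case, and set the scoop back level on the middle of the balance's platform. Lastly lower the lid shut without letting it drop; the dish, goggles and tweezers stay where they are.

Things in the scene. Friction and masses are not known exactly. Their poses are not given: they have to be found in the camera images.
- stone1: rough pale-grey pumice stone, a blocky lump about 64 x 44 x 40 mm (its own x, y, z; broken corners), about 45 g; it starts lying flat, z up, on the bench. Origin at the stone's centre. Three to five of the five stones are there; any others are absent
- stone2: rough pale-grey pumice stone, a blocky lump about 70 x 46 x 38 mm (its own x, y, z; broken corners), about 45 g; it starts lying flat, z up, on the bench. Origin at the stone's centre. Three to five of the five stones are there; any others are absent
- stone3: rough pale-grey pumice stone, a blocky lump about 62 x 42 x 36 mm (its own x, y, z; broken corners), about 45 g; it starts lying flat, z up, on the bench. Origin at the stone's centre. Three to five of the five stones are there; any others are absent
- stone4: rough pale-grey pumice stone, a blocky lump about 72 x 48 x 42 mm (its own x, y, z; broken corners), about 45 g; it starts lying flat, z up, on the bench. Origin at the stone's centre. Three to five of the five stones are there; any others are absent
- stone5: rough pale-grey pumice stone, a blocky lump about 66 x 46 x 40 mm (its own x, y, z; broken corners), about 45 g; it starts lying flat, z up, on the bench. Origin at the stone's centre. Three to five of the five stones are there; any others are absent
- scoop: stainless steel scoop pan, 0.18 kg, on the balance. Origin under the middle of its floor, z up, x out through the open edge, handle at -x. Floor 200 mm (x) by 122 mm (y), 3 mm thick; lips 30 mm high, 3 mm thick on both sides and at the back (x = -100 mm), none at x = +100 mm. Stones start to slide out at a slope of 27 to 35 degrees
- scoop_lip (a point): middle of the scoop's open edge, on the upper side of the floor: 100 mm from the scoop's origin along its x, 3 mm up
- scoop_handle (a point): where to take the scoop's handle, on its axis: x = -150 mm, y = 0, z = 34 mm in the scoop's frame. The straight black handle sticks out level behind the back lip, from x = -196 to -110 mm, 18 mm wide (y), 24 mm tall (z = 22 to 46 mm), with flat sides; nothing but the bench is under it
- balance: fixed compact bench balance, white body 235 by 175 by 36 mm high, display towards the robot, steel platform 130 mm (x) by 150 mm (y). Origin on the bench under the platform's centre; body from x = -150 to +85 mm. The scoop rests flat on the platform, its open edge towards the balance's +y (the case's side), its handle out over the right side
- balance_pan (a point): centre of the platform's top, 50 mm above the bench
- case: fixed grey plastic specimen case, outside 180 mm (x) by 270 mm (y), open box 120 mm high to its rim, walls and floor 6 mm (inside 168 by 258 mm). Origin on the bench under its centre, x away from the robot. The lid lies on top and is hinged along the far (+x) rim
- lid (a joint): lid angle in rad: 0 shut, growing as it swings up and back, 1.75 resting on its stop (10 degrees beyond upright). The lid falls shut by its own weight when let go short of about 1.5 and leans back on its stop by itself beyond about 1.65. Lid 184 by 276 by 12 mm, 0.3 kg
- lid_handle (a point): middle of the round black bar of the lid's bow handle, bar 14 mm thick, 98 mm clear between its legs, along the case's y, standing 40 mm out from the lid's front edge (33 mm clear between bar and edge); 126.5 mm above the bench when shut. It swings on an arc of 223 mm radius about the hinge and ends about 339 mm above the bench
- lid_hinge (a point): the hinge axis (along the case's y), at the middle of the case's far rim: 90 mm from the case's origin along its x, 120.5 mm up; the lid handle's bar is 223 mm in front of it (-x) and 6 mm above it when shut
- dish: bystander: clear Petri dish, 95 mm across, 18 mm high, on the bench beyond the stones; origin under its centre
- goggles: bystander: clear safety goggles, about 100 by 180 by 66 mm, beyond the balance; origin under their middle
- tweezers: bystander: steel tweezers, 115 mm long, 4 mm high, flat on the bench beyond the stones; origin under their middle

How it is judged:
By the outcome, as a careful person would: the job done as asked, in the order asked, and still so for the second after the job is handed in, with the robot touching nothing.
Of stone1, stone2, stone3, stone4, stone5 only 3 to 5 are there at a start; the rules pass over those that are not, and their reading is None.
At some moment in a run one of stone1, stone2, stone3, stone4, stone5 may be knocked a few centimetres aside while the robot is not near it.
It also fails if it takes over 210 s, if anything falls off the work surface, if the arm or the gripper's body presses on something with over 40 N, if the wrist force passes 120 N, or if a joint passes its speed limit or range.

## Working session

There is one attempt and no reset: what is moved stays moved. The work goes in short steps, Python scripts to look and compute and a tool call to move; the robot and the scene stay as the last step left them, time stands still between calls to the robot, and variables do not carry over. Pictures are saved under pics/ and viewed, about 12 in all and at most 16, crops included, and the job is handed in when it is done.

Besides the shell and the picture viewer there is one more tool, called after "Request:" in YAML: its name, and indented under it one key for each argument. arm_command: Moves the arm, as the interface text tells. Its arguments: {"type":"object","properties":{"increments":{"type":"array","items":{"type":"array"}},"newtons":{"type":"number"}},"required":["increments"]}

```bash
ls; mkdir -p pics; python3 - <<'E'
from bench import r
import cv2,numpy as np
print(r.get_obs())
for n in("top","side"):
    im=r.grab_frame(n);cv2.imwrite(f"pics/{n}0.png",im)
    m=r.camera_model(n);print(n,m)
E
```

```text
pics
{'clock': 0.0, 'joints': array([-1.2130972 ,  0.47779761,  0.02233964,  1.55645607, -0.01150108,
        1.1092837 , -0.08308225]), 'qvel': array([-0.00076851,  0.00041278,  0.00019755, -0.0013281 ,  0.0006175 ,
       -0.00062644,  0.00071836]), 'tau': array([ 1.04792889e-05, -5.96465743e+01,  1.60817385e+00, -2.81196874e+01,
        1.25771365e-02,  9.68335080e-03,  1.52168752e-05]), 'tcp_pos': array([0.30292713, 0.6025824 , 0.2473254 ]), 'orientation': array([ 2.67323435e+00,  1.64824991e+00, -2.31102906e-03]), 'contact_force': array([-0.25756932, -0.44353843, -0.90829317]), 'moment': array([ 0.02735281, -0.00277951,  0.00310794]), 'grip_width': 0.0855111827321022}
top {'camera_matrix': array([[475.57229194,   0.        , 315.97096202],
       [  0.        , 475.57229194, 232.05142244],
       [  0.        ,   0.        ,   1.        ]]), 'D': array([0.01580296, 0.        , 0.        , 0.        , 0.        ]), 'camera_from_world': array([[ 0.00775518, -0.99996229,  0.00390735, -0.08859768],
       [-0.98582418, -0.00830034, -0.16757622,  0.56271505],
       [ 0.16760233, -0.00255237, -0.98585138,  1.12086801],
       [ 0.        ,  0.        ,  0.        ,  1.        ]])}
side {'camera_matrix': array([[481.02605651,   0.        , 310.15437194],
       [  0.        , 481.02605651, 236.33383897],
       [  0.        ,   0.        ,   1.        ]]), 'D': array([-0.04133873,  0.        ,  0.        ,  0.        ,  0.        ]), 'camera_from_world': array([[-0.95926324, -0.2823562 , -0.00943495,  0.54152176],
       [-0.18552448,  0.65477511, -0.73270064,  0.2307221 ],
       [ 0.21306034, -0.70110237, -0.68048568,  0.82705217],
       [ 0.        ,  0.        ,  0.        ,  1.        ]])}
```

View pics/top0.png

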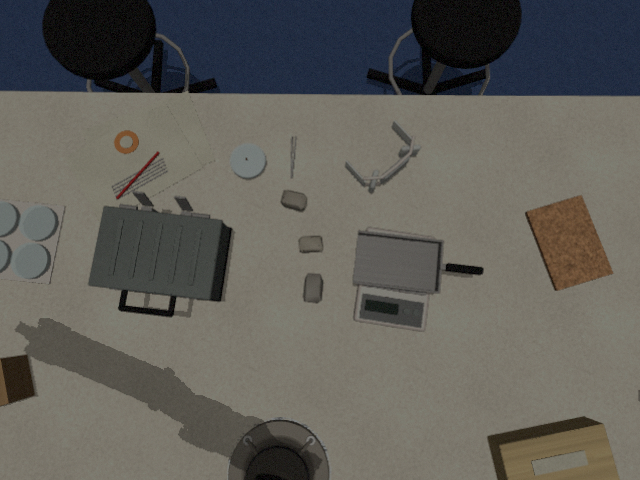

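View pics/side0.png

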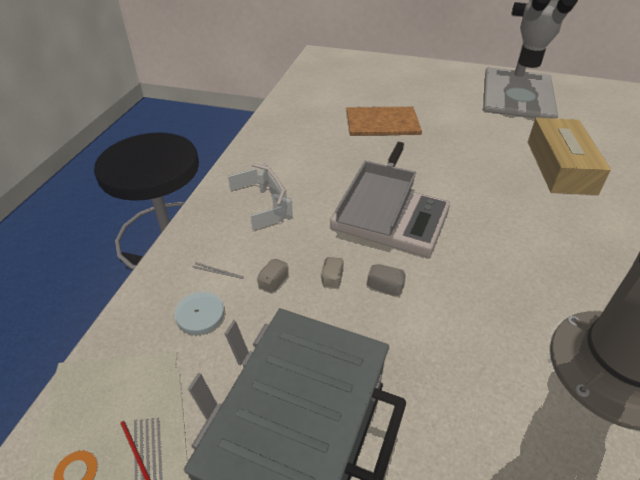

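Top: three stones at about (294,200), (311,244) and (313,288). The scoop is on the balance at (398,263) with its handle at (465,269). The case is at (160,255) with its bar at (147,312). The side view agrees. Measuring next.

```bash
cat > h.py <<'E'
from bench import r
import cv2,numpy as np
from scipy.spatial.transform import Rotation as R
M={n:r.camera_model(n) for n in("top","side")}
def ray(n,px):
    m=M[n];T=m["camera_from_world"]
    u=cv2.undistortPoints(np.array([[px]],float),m["camera_matrix"],m["D"])[0,0]
    Rm=T[:3,:3];return -Rm.T@T[:3,3],Rm.T@np.array([u[0],u[1],1.])
def pt(n,px,z):
    c,d=ray(n,px);return c+d*(z-c[2])/d[2]
def proj(n,p):
    m=M[n];T=m["camera_from_world"]
    return cv2.projectPoints(np.array([p],float),cv2.Rodrigues(T[:3,:3])[0],T[:3,3],m["camera_matrix"],m["D"])[0][0,0]
def tri(pa,pb):
    (c1,d1),(c2,d2)=ray("top",pa),ray("side",pb)
    s=np.linalg.lstsq(np.c_[d1,-d2],c2-c1,rcond=None)[0]
    a,b=c1+d1*s[0],c2+d2*s[1];return (a+b)/2,np.linalg.norm(a-b)
def blobs(im,mask,lo=40,hi=1e9):
    mask=cv2.morphologyEx(mask.astype(np.uint8)*255,cv2.MORPH_OPEN,np.ones((3,3)))
    return [c for c in cv2.findContours(mask,cv2.RETR_EXTERNAL,cv2.CHAIN_APPROX_NONE)[0] if lo<cv2.contourArea(c)<hi]
def cen(c):
    m=cv2.moments(c);return np.array([m["m10"],m["m01"]])/m["m00"]
def obs():
    o=r.get_obs();print(round(o["clock"],2),o["tcp_pos"].round(4),"tool x",R.from_rotvec(o["orientation"]).as_matrix()[:,0].round(3),"z",R.from_rotvec(o["orientation"]).as_matrix()[:,2].round(3),o["contact_force"].round(1),round(o["grip_width"],4));return o
E
python3 - <<'E'
from h import *
np.set_printoptions(suppress=True,precision=4)
obs()
t=cv2.imread("pics/top0.png");s=cv2.imread("pics/side0.png")
g=t.max(2)
# stones
roi=np.zeros_like(g,bool);roi[180:310,275:335]=1
for c in blobs(t,(g<150)&roi):
    rc=cv2.minAreaRect(c);b=cv2.boxPoints(rc)
    print("stone",cen(c),cv2.contourArea(c),pt("top",cen(c),.03),[pt("top",p,.03)[:2].round(3).tolist() for p in b])
roi[:]=0;roi[255:285,442:490]=1
for c in blobs(t,(g<45)&roi):
    b=cv2.boxPoints(cv2.minAreaRect(c));print("handle",cen(c),[pt("top",p,.096)[:2].round(4).tolist() for p in b])
roi[:]=0;roi[285:320,110:185]=1
for c in blobs(t,(g<40)&roi):
    b=cv2.boxPoints(cv2.minAreaRect(c));print("bar",cen(c),[pt("top",p,.13)[:2].round(4).tolist() for p in b])
x0=[(70,190,180,135),(340,220,150,115)]
out=[cv2.resize(t[y:y+h,x:x+w],(w*4,h*4),interpolation=cv2.INTER_CUBIC) for x,y,w,h in x0]
cv2.imwrite("pics/caseT.png",out[0]);cv2.imwrite("pics/scoopT.png",out[1])
E
```

```text
0.1 [0.3029 0.6026 0.2474] tool x [ 0.449  0.893 -0.002] z [-0.001 -0.002 -1.   ] [ 0.1 -0.7  0.3] 0.0853
stone [304.5 244.5] 7611.0 [ 0.5348 -0.0558  0.03  ] [[0.7, 0.021], [0.701, -0.129], [0.377, -0.129], [0.376, 0.014]]
handle [463.5849 268.7136] [[0.467, -0.385], [0.485, -0.3878], [0.4758, -0.4714], [0.4579, -0.4683]]
bar [145.8076 306.8036] [[0.3715, 0.3519], [0.4164, 0.3499], [0.4023, 0.2273], [0.3575, 0.2301]]
```

View pics/caseT.png

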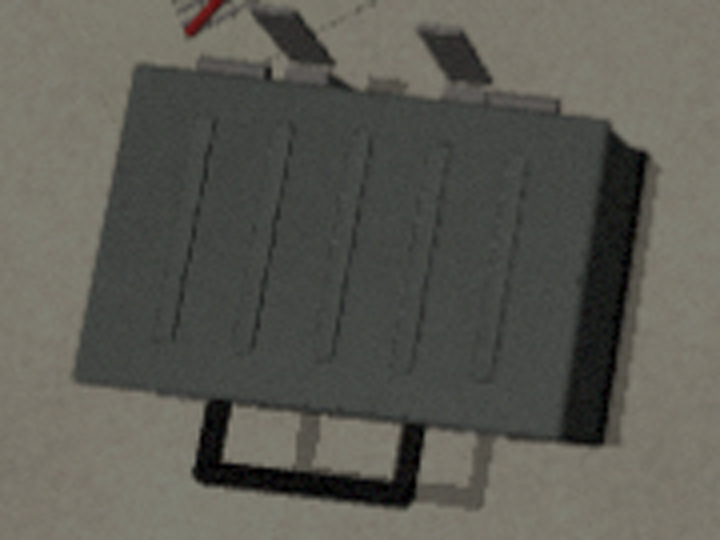

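View pics/scoopT.png

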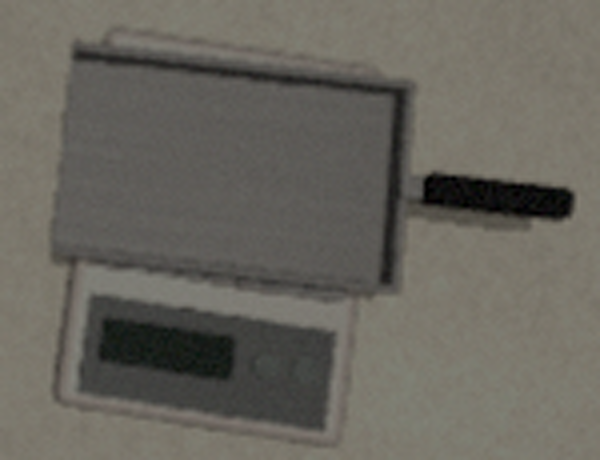

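Case crop: the lid corners and the bar (197,473)-(412,497) are clear. Scoop crop: handle from (425,193) to (572,203), open edge on the left at about (65,150).

```bash
python3 - <<'E'
from h import *
np.set_printoptions(suppress=True,precision=4)
t=cv2.imread("pics/top0.png");s=cv2.imread("pics/side0.png")
T=lambda p,o,z:pt("top",(p[0]/4+o[0]-.375,p[1]/4+o[1]-.375),z)
L=[T(p,(70,190),.1325) for p in[(135,65),(610,122),(562,440),(75,380)]]
print("lid",np.array(L)[:,:2],"sides",[np.linalg.norm(L[i]-L[i-1]).round(4) for i in range(4)],"cen",np.mean(L,0)[:2])
ux=(L[0]+L[1]-L[2]-L[3]);print("case yaw",np.degrees(np.arctan2(ux[1],ux[0])),"by y edge",np.degrees(np.arctan2(*(-(L[0]-L[1]+L[3]-L[2])[:2]*[1,-1]))))
print("bar",T((197,473),(70,190),.1265+.007),T((412,497),(70,190),.1335),T((304.5,485),(70,190),.1335))
o=(340,220)
h=[T((425,193),o,.096),T((573,203),o,.096)];print("handle",h,np.linalg.norm(h[1]-h[0]),np.degrees(np.arctan2(*(h[0]-h[1])[[1,0]])))
S=[T(p,o,.08) for p in[(78,45),(415,83),(397,292)]];S.append(T((52,262),o,.08));print("scoop",np.array(S)[:,:2],[np.linalg.norm(S[i]-S[i-1]).round(4) for i in range(4)],np.mean(S,0))
B=[T((55,402),o,.036),T((337,444),o,.036)];print("bal",B,np.linalg.norm(B[0]-B[1]))
g=t.max(2)
print("bg",g[220:240,330:340].mean(), g[244,300:325],g[288,300:325])
for n,im,x0,y0,x1,y1 in(("top",t,275,180,335,310),("side",s,250,250,410,300)):
    hh=im[y0:y1,x0:x1].max(2).astype(np.uint8);th,mk=cv2.threshold(hh,0,255,cv2.THRESH_OTSU+cv2.THRESH_BINARY_INV)
    print(n,th)
    for c in blobs(im,mk>0):
        c=c+np.array([[x0,y0]]);b=cv2.boxPoints(cv2.minAreaRect(c));P=[pt(n,p,.035)[:2] for p in b]
        print(" ",cen(c),cv2.contourArea(c),pt(n,cen(c),.03),np.array(P).round(3).tolist(),[np.linalg.norm(P[i]-P[i-1]).round(4) for i in(1,2)])
E
```

```text
lid [[0.6056 0.4027]
 [0.5748 0.1306]
 [0.395  0.1498]
 [0.4263 0.4209]] sides [np.float64(0.1803), np.float64(0.2738), np.float64(0.1808), np.float64(0.2729)] cen [0.5004 0.276 ]
case yaw -5.946620773023672 by y edge -6.519271138504152
bar [0.3757 0.3492 0.1335] [0.3633 0.2305 0.1335] [0.3695 0.2899 0.1335]
handle [array([ 0.4733, -0.3864,  0.096 ]), array([ 0.4682, -0.4719,  0.096 ])] 0.08565234648855403 86.61858154800093
scoop [[ 0.5616 -0.1871]
 [ 0.5404 -0.3874]
 [ 0.4168 -0.3723]
 [ 0.4325 -0.1708]] [np.float64(0.1302), np.float64(0.2015), np.float64(0.1245), np.float64(0.202)] [ 0.4878 -0.2794  0.08  ]
bal [array([ 0.3513, -0.1757,  0.036 ]), array([ 0.328 , -0.3445,  0.036 ])] 0.17036173227036577
bg 122.58 [ 94  94  99 101 101 103 100 103 104 104 104 105 109 106 108 107 104 104
  98  98  97  88  79 107 123] [123 125 123  98  66  68  83  92  94  93  95  94  94  91  93  96  92  90
  90  81  65  49  63 106 122]
top 104.0
  [312.7892 287.9391] 511.5 [ 0.4277 -0.0774  0.03  ] [[0.395, -0.05], [0.466, -0.057], [0.461, -0.106], [0.39, -0.098]] [np.float64(0.0722), np.float64(0.0489)]
  [310.613  244.0382] 375.5 [ 0.5361 -0.071   0.03  ] [[0.554, -0.038], [0.561, -0.099], [0.517, -0.103], [0.511, -0.043]] [np.float64(0.0607), np.float64(0.0438)]
  [293.7736 200.2963] 422.5 [ 0.6472 -0.0275  0.03  ] [[0.628, 0.01], [0.677, 0.0], [0.663, -0.065], [0.614, -0.055]] [np.float64(0.0499), np.float64(0.0666)]
side 139.0
  [385.9039 279.7732] 927.5 [ 0.4286 -0.0669  0.03  ] [[0.464, -0.028], [0.466, -0.103], [0.391, -0.098], [0.394, -0.024]] [np.float64(0.0746), np.float64(0.0744)]
  [272.8054 275.8215] 747.0 [ 0.6463 -0.0158  0.03  ] [[0.682, 0.012], [0.657, -0.071], [0.605, -0.033], [0.633, 0.045]] [np.float64(0.0874), np.float64(0.0638)]
  [332.0408 272.4199] 568.0 [ 0.5354 -0.057   0.03  ] [[0.551, -0.011], [0.561, -0.096], [0.518, -0.096], [0.51, -0.012]] [np.float64(0.0859), np.float64(0.0435)]
```

Request:
arm_command:
  increments:
    - [[0.0656, -0.3126, -0.03], [0, 0, -1.213], 47]
    - [[0.0656, -0.3126, -0.03], [0, 0, -1.213], 47]
    - [[0.0656, -0.3126, -0.03], [0, 0, -1.213], 47]
    - [[0.0656, -0.3126, -0.03], [0, 0, -1.213], 47]
    - [[0.0656, -0.3126, -0.03], [0, 0, -1.213], 47]
    - [[0.0656, -0.3126, -0.03], [0, 0, -1.213], 47]
    - [[0.0656, -0.3126, -0.03], [0, 0, -1.213], 47]
    - [[0.0656, -0.3126, -0.03], [0, 0, -1.213], 47]
    - [[0.0656, -0.3126, -0.03], [0, 0, -1.213], 47]
    - [[0.0656, -0.3126, -0.03], [0, 0, -1.213], 47]
  newtons: 25

```text
clock: 1.1
tcp_pos: [0.3685, 0.291, 0.2183]
orientation: [-3.137, 0.163, 0.0]
contact_force: [-0.2, -0.9, 0.7]
grip_width: 0.0405
```

Request:
arm_command:
  increments:
    - [[0, -0.001, -0.03], [0, 0, 0], 47]
    - [[0, -0.001, -0.06], [0, 0, 0], 47]
    - [[0, -0.001, -0.08], [0, 0, 0], 47]
    - [[0, -0.001, -0.094], [0, 0, 0], 47]
    - [[0, -0.001, -0.094], [0, 0, 0], 47]
    - [[0, -0.001, -0.094], [0, 0, 0], 0]
    - [[0, -0.001, -0.094], [0, 0, 0], 0]
    - [[0, -0.001, -0.094], [0, 0, 0], 0]
    - [[0, -0.001, -0.094], [0, 0, 0], 0]
    - [[0, -0.001, -0.094], [0, 0, 0], 0]

```text
clock: 2.1
tcp_pos: [0.3698, 0.2902, 0.1251]
orientation: [-3.135, 0.17, -0.003]
contact_force: [3.2, 0.3, 1.9]
grip_width: 0.013
```

```bash
python3 - <<'E'
import numpy as np
p=lambda t:np.array([(.223-.223*np.cos(t)+.006*np.sin(t)),.223*np.sin(t)+.006*np.cos(t)-.006])
w=lambda t:(p(t)[0]*.9942,-p(t)[0]*.108,p(t)[1])
for t0,ts in((0,[.05,.13,.22,.31,.4,.49,.58,.67,.76,.85]),(.85,[.94,1.03,1.12,1.21,1.3,1.39,1.48,1.57,1.65,1.71])):
    print([[round(float(b-a),4) for a,b in zip(w(t0),w(t))] for t in ts])
E
```

```text
[[0.0006, -0.0001, 0.0111], [0.0026, -0.0003, 0.0289], [0.0066, -0.0007, 0.0485], [0.0124, -0.0013, 0.0677], [0.0198, -0.0022, 0.0864], [0.0289, -0.0031, 0.1042], [0.0395, -0.0043, 0.1212], [0.0516, -0.0056, 0.1372], [0.0651, -0.0071, 0.152], [0.0799, -0.0087, 0.1655]]
[[0.0159, -0.0017, 0.0121], [0.0328, -0.0036, 0.0228], [0.0506, -0.0055, 0.0318], [0.0692, -0.0075, 0.0393], [0.0883, -0.0096, 0.045], [0.1078, -0.0117, 0.0489], [0.1277, -0.0139, 0.0511], [0.1476, -0.016, 0.0515], [0.1653, -0.018, 0.0503], [0.1785, -0.0194, 0.0485]]
```

Request:
arm_command:
  increments:
    - [[0.0006, -0.0001, 0.0111], [0, 0, 0], 0]
    - [[0.0026, -0.0003, 0.0289], [0, 0, 0], 0]
    - [[0.0066, -0.0007, 0.0485], [0, 0, 0], 0]
    - [[0.0124, -0.0013, 0.0677], [0, 0, 0], 0]
    - [[0.0198, -0.0022, 0.0864], [0, 0, 0], 0]
    - [[0.0289, -0.0031, 0.1042], [0, 0, 0], 0]
    - [[0.0395, -0.0043, 0.1212], [0, 0, 0], 0]
    - [[0.0516, -0.0056, 0.1372], [0, 0, 0], 0]
    - [[0.0651, -0.0071, 0.152], [0, 0, 0], 0]
    - [[0.08, -0.0087, 0.1655], [0, 0, 0], 0]

```text
clock: 3.1
tcp_pos: [0.4474, 0.2811, 0.2902]
orientation: [3.137, -0.168, -0.005]
contact_force: [-2.5, 2.9, -1.7]
grip_width: 0.0131
```

Request:
arm_command:
  increments:
    - [[0.0159, -0.0017, 0.0121], [0, 0, 0], 0]
    - [[0.0328, -0.0036, 0.0228], [0, 0, 0], 0]
    - [[0.0506, -0.0055, 0.0318], [0, 0, 0], 0]
    - [[0.0692, -0.0075, 0.0393], [0, 0, 0], 0]
    - [[0.0883, -0.0096, 0.045], [0, 0, 0], 0]
    - [[0.1078, -0.0117, 0.0489], [0, 0, 0], 0]
    - [[0.1277, -0.0139, 0.0511], [0, 0, 0], 0]
    - [[0.1476, -0.016, 0.0515], [0, 0, 0], 0]
    - [[0.1653, -0.018, 0.0503], [0, 0, 0], 0]
    - [[0.1785, -0.0194, 0.0485], [0, 0, 0], 0]

```text
clock: 4.1
tcp_pos: [0.6272, 0.261, 0.3379]
orientation: [3.136, -0.17, -0.004]
contact_force: [-2.3, 0.1, -3.0]
grip_width: 0.0129
```

Request:
arm_command:
  increments:
    - [[0.003, 0, 0], [0, 0, 0], 0]
    - [[0.003, 0, 0], [0, 0, 0], 0]
    - [[0.003, 0, 0], [0, 0, 0], 25]
    - [[0.003, 0, 0], [0, 0, 0], 47]
    - [[0.003, 0, 0], [0, 0, 0], 47]
    - [[0.003, 0, 0], [0, 0, 0], 47]
    - [[0.003, 0, 0.02], [0, 0, 0], 47]
    - [[0.003, 0, 0.05], [0, 0, 0], 47]
    - [[0.003, 0, 0.08], [0, 0, 0], 47]
    - [[0.003, 0, 0.08], [0, 0, 0], 47]

```text
clock: 5.1
tcp_pos: [0.6318, 0.2617, 0.4236]
orientation: [-3.133, 0.169, -0.012]
contact_force: [0.1, -0.7, 1.0]
grip_width: 0.0403
```

```bash
python3 - <<'E'
from h import *
obs()
t=r.grab_frame("top");s=r.grab_frame("side")
cv2.imwrite("pics/t1.png",t);cv2.imwrite("pics/s1.png",s)
x=np.hstack([cv2.resize(t[60:340,60:340],(560,560))[:, :400] if 0 else cv2.resize(t[80:340,60:340],(400,371)),cv2.resize(s[100:480,120:500],(371,371))])
cv2.imwrite("pics/v1.png",x)
E
```

```text
5.1 [0.6318 0.2617 0.4236] tool x [ 0.994 -0.108  0.007] z [ 0.008  0.004 -1.   ] [ 0.1 -0.7  1. ] 0.0403
```

View pics/v1.png

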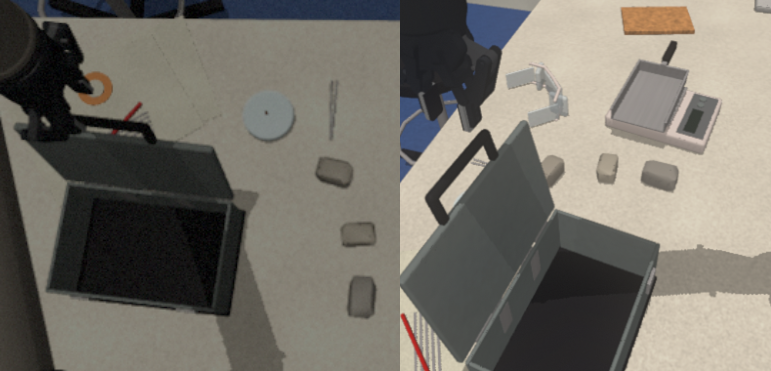

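The arm is clear of the lid, which rests on its stop (top: bar near (112,128) in the crop), and the case is open. Now stone a, nearest the robot.

Request:
arm_command:
  increments:
    - [[-0.03, -0.04, 0.0], [0, 0, 0.14], 76]
    - [[-0.055, -0.08, 0], [0, 0, 0.28], 76]
    - [[-0.08, -0.12, 0], [0, 0, 0.42], 76]
    - [[-0.105, -0.165, 0], [0, 0, 0.56], 76]
    - [[-0.13, -0.21, 0], [0, 0, 0.7], 76]
    - [[-0.15, -0.24, -0.04], [0, 0, 0.84], 76]
    - [[-0.16, -0.27, -0.08], [0, 0, 0.98], 76]
    - [[-0.18, -0.3, -0.12], [0, 0, 1.12], 76]
    - [[-0.204, -0.339, -0.15], [0, 0, 1.26], 76]
    - [[-0.204, -0.339, -0.18], [0, 0, 1.4], 76]

```text
clock: 6.2
tcp_pos: [0.4234, -0.0806, 0.2369]
orientation: [-2.507, -1.893, 0.0]
contact_force: [0.6, 0.4, -0.7]
grip_width: 0.0648
```

Request:
arm_command:
  increments:
    - [[0, 0, -0.04], [0, 0, 0.14], 76]
    - [[0, 0, -0.08], [0, 0, 0.181], 76]
    - [[0, 0, -0.11], [0, 0, 0.181], 76]
    - [[0, 0, -0.11], [0, 0, 0.181], 76]

```text
clock: 6.6
tcp_pos: [0.4223, -0.0774, 0.1247]
orientation: [-2.323, -2.106, 0.012]
contact_force: [-0.1, -1.0, 0.2]
grip_width: 0.0646
```

```bash
cat >> h.py <<'E'
def stones(n="top",z=.035):
    im=r.grab_frame(n);x0,y0,x1,y1=275,180,335,310
    hh=im[y0:y1,x0:x1].max(2)
    for c in blobs(im,(hh<110)&(hh>40),150,700):
        c=c+np.array([[x0,y0]]);b=cv2.boxPoints(cv2.minAreaRect(c));P=np.array([pt(n,p,z)[:2] for p in b])
        print(" ",cen(c).round(1),cv2.contourArea(c),pt(n,cen(c),.03).round(4),[np.linalg.norm(P[i]-P[i-1]).round(4) for i in(1,2)])
    return im
E
python3 - <<'E'
from h import *
obs();im=stones();cv2.imwrite("pics/t2.png",im)
E
```

```text
6.6 [ 0.4223 -0.0774  0.1247] tool x [ 0.098  0.995 -0.002] z [-0.009 -0.001 -1.   ] [-0.1 -1.   0.2] 0.0646
  [293.8 200.3] 406.5 [ 0.6471 -0.0275  0.03  ] [np.float64(0.0477), np.float64(0.0657)]
```

Request:
arm_command:
  increments:
    - [[0.005, 0, -0.04], [0, 0, 0], 76]
    - [[0.005, 0, -0.075], [0, 0, 0], 76]
    - [[0.005, 0, -0.095], [0, 0, 0], 76]
    - [[0.005, 0, -0.103], [0, 0, 0], 76]
    - [[0.005, 0, -0.103], [0, 0, 0], 76]
    - [[0.005, 0, -0.103], [0, 0, 0], 20]
    - [[0.005, 0, -0.103], [0, 0, 0], 20]
    - [[0.005, 0, -0.103], [0, 0, 0], 20]
    - [[0.005, 0, -0.103], [0, 0, 0], 20]
    - [[0.005, 0, -0.103], [0, 0, 0], 20]
  newtons: 30

```text
clock: 7.65
tcp_pos: [0.4325, -0.0776, 0.0269]
orientation: [2.326, 2.109, 0.004]
contact_force: [-0.7, 0.1, 7.6]
grip_width: 0.0453
```

Request:
arm_command:
  increments:
    - [[0.0, 0, 0.03], [0, 0, 0], 20]
    - [[0.005, 0, 0.07], [0, 0, 0], 20]
    - [[0.01, 0, 0.11], [0, 0, 0], 20]
    - [[0.015, -0.03, 0.13], [0, 0, 0], 20]
    - [[0.02, -0.07, 0.14], [0, 0, 0], 20]
    - [[0.03, -0.11, 0.14], [0, 0, 0], 20]
    - [[0.04, -0.15, 0.14], [0, 0, 0], 20]
    - [[0.054, -0.19, 0.14], [0, 0, 0], 20]
    - [[0.059, -0.23, 0.14], [0, 0, 0], 20]
    - [[0.059, -0.25, 0.14], [0, 0, 0], 20]

```text
clock: 8.65
tcp_pos: [0.4905, -0.3316, 0.1669]
orientation: [2.328, 2.105, -0.001]
contact_force: [0.1, 0.6, -0.6]
grip_width: 0.0452
```

```bash
python3 - <<'E'
from h import *
obs();im=stones();cv2.imwrite("pics/t3.png",im)
s=r.grab_frame("side");cv2.imwrite("pics/s3.png",s[90:390,180:580])
E
```

```text
8.65 [ 0.4905 -0.3316  0.1669] tool x [ 0.1    0.995 -0.003] z [ 0.002 -0.003 -1.   ] [ 0.1  0.6 -0.6] 0.0452
```

View pics/s3.png

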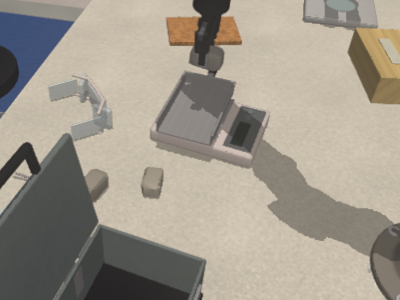

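Request:
arm_command:
  increments:
    - [[-0.003, 0.004, -0.03], [0, 0, 0], 20]
    - [[-0.003, 0.004, -0.06], [0, 0, 0], 20]
    - [[-0.003, 0.004, -0.075], [0, 0, 0], 20]
    - [[-0.003, 0.004, -0.081], [0, 0, 0], 20]
    - [[-0.003, 0.004, -0.081], [0, 0, 0], 20]
    - [[-0.003, 0.004, -0.081], [0, 0, 0], 62]
    - [[-0.003, 0.004, -0.081], [0, 0, 0], 62]
    - [[-0.003, 0.004, -0.081], [0, 0, 0], 62]
    - [[-0.003, 0.004, -0.04], [0, 0, 0], 62]
    - [[-0.003, 0.004, 0.0], [0, 0, 0], 62]

```text
clock: 9.75
tcp_pos: [0.4866, -0.3233, 0.1659]
orientation: [-2.326, -2.109, 0.002]
contact_force: [1.5, 0.1, 0.4]
grip_width: 0.053
```

Request:
arm_command:
  increments:
    - [[0.02, 0.03, 0.0], [0, 0, -0.14], 76]
    - [[0.04, 0.07, 0], [0, 0, -0.28], 76]
    - [[0.06, 0.11, 0], [0, 0, -0.42], 76]
    - [[0.08, 0.15, 0], [0, 0, -0.56], 76]
    - [[0.1, 0.19, 0], [0, 0, -0.7], 76]
    - [[0.12, 0.23, 0], [0, 0, -0.84], 76]
    - [[0.14, 0.27, 0], [0, 0, -0.98], 76]
    - [[0.1606, 0.296, 0], [0, 0, -1.12], 76]
    - [[0.1606, 0.296, 0], [0, 0, -1.26], 76]
    - [[0.1606, 0.296, 0], [0, 0, -1.4], 76]

```text
clock: 10.75
tcp_pos: [0.6486, -0.0256, 0.1654]
orientation: [-3.139, -0.111, -0.001]
contact_force: [-0.1, -0.9, -0.8]
grip_width: 0.0647
```

Request:
arm_command:
  increments:
    - [[0, 0, 0], [0, 0, -0.14], 76]
    - [[0, 0, 0.0], [0, 0, -0.274], 76]
    - [[0, 0, -0.02], [0, 0, -0.274], 76]
    - [[0, 0, -0.04], [0, 0, -0.274], 76]

```text
clock: 11.15
tcp_pos: [0.6486, -0.0273, 0.1257]
orientation: [-3.125, 0.315, -0.003]
contact_force: [-0.1, 0.6, 0.5]
grip_width: 0.0647
```

```bash
python3 - <<'E'
from h import *
obs();im=stones();cv2.imwrite("pics/t4.png",im[130:370,200:520]);s=r.grab_frame("side")
x=np.hstack([cv2.resize(im[150:330,230:470],(400,300)),cv2.resize(s[120:330,200:480],(400,300))]);cv2.imwrite("pics/v4.png",x)
E
```

```text
11.15 [ 0.6486 -0.0273  0.1257] tool x [ 0.98  -0.199  0.002] z [ 0.002  0.    -1.   ] [-0.1  0.6  0.5] 0.0647
```

View pics/v4.png

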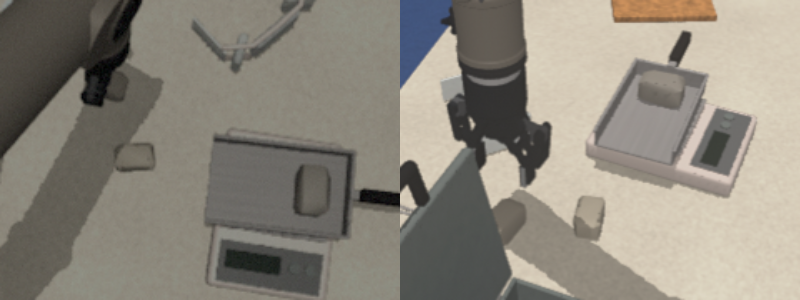

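Stone a sits flat in the scoop at the handle end, and the gripper is above stone c, which is unmoved.

Request:
arm_command:
  increments:
    - [[-0.001, 0, -0.04], [0, 0, 0], 76]
    - [[-0.001, 0, -0.075], [0, 0, 0], 76]
    - [[-0.001, 0, -0.095], [0, 0, 0], 76]
    - [[-0.001, 0, -0.103], [0, 0, 0], 76]
    - [[-0.001, 0, -0.103], [0, 0, 0], 76]
    - [[-0.001, 0, -0.103], [0, 0, 0], 20]
    - [[-0.001, 0, -0.103], [0, 0, 0], 20]
    - [[-0.001, 0, -0.103], [0, 0, 0], 20]
    - [[-0.001, 0, -0.103], [0, 0, 0], 20]
    - [[-0.001, 0, -0.103], [0, 0, 0], 20]

```text
clock: 12.25
tcp_pos: [0.6483, -0.028, 0.0243]
orientation: [-3.125, 0.315, -0.005]
contact_force: [-0.6, -0.5, 7.2]
grip_width: 0.0417
```

Request:
arm_command:
  increments:
    - [[0.0, 0, 0.03], [0, 0, 0], 20]
    - [[-0.0, 0, 0.07], [0, 0, 0], 20]
    - [[-0.0, 0, 0.11], [0, 0, 0], 20]
    - [[0, 0, 0.14], [0, 0, 0.14], 20]
    - [[0, 0, 0.14], [0, 0, 0.28], 20]

```text
clock: 12.75
tcp_pos: [0.6495, -0.0286, 0.1677]
orientation: [3.138, 0.132, 0.013]
contact_force: [0.0, 0.0, -0.3]
grip_width: 0.0412
```

Request:
arm_command:
  increments:
    - [[-0.02, -0.03, 0.0], [0, 0, 0.14], 20]
    - [[-0.04, -0.06, 0], [0, 0, 0.28], 20]
    - [[-0.06, -0.09, 0], [0, 0, 0.42], 20]
    - [[-0.08, -0.12, 0], [0, 0, 0.56], 20]
    - [[-0.1, -0.15, 0], [0, 0, 0.7], 20]
    - [[-0.12, -0.18, 0], [0, 0, 0.84], 20]
    - [[-0.14, -0.21, 0], [0, 0, 0.98], 20]
    - [[-0.1605, -0.2295, 0], [0, 0, 1.12], 20]
    - [[-0.1605, -0.2295, 0], [0, 0, 1.26], 20]
    - [[-0.1605, -0.2295, 0], [0, 0, 1.39], 20]

```text
clock: 13.75
tcp_pos: [0.4853, -0.2585, 0.1632]
orientation: [2.328, 2.108, 0.001]
contact_force: [-0.1, 0.8, -0.8]
grip_width: 0.0412
```

Request:
arm_command:
  increments:
    - [[0, 0, 0], [0, 0, 0], 20]
    - [[0, 0, -0.03], [0, 0, 0], 20]

```text
clock: 13.95
tcp_pos: [0.4891, -0.2586, 0.1355]
orientation: [2.331, 2.096, 0.007]
contact_force: [0.3, 0.2, -0.5]
grip_width: 0.0412
```

Lower to TCP z≈0.081, open a little and rise.

Request:
arm_command:
  increments:
    - [[0, 0, -0.03], [0, 0, 0], 20]
    - [[0, 0, -0.045], [0, 0, 0], 20]
    - [[0, 0, -0.053], [0, 0, 0], 20]
    - [[0, 0, -0.053], [0, 0, 0], 20]
    - [[0, 0, -0.053], [0, 0, 0], 58]
    - [[0, 0, -0.053], [0, 0, 0], 58]
    - [[0, 0, -0.053], [0, 0, 0], 58]
    - [[0, 0, -0.02], [0, 0, 0], 58]
    - [[0, 0, 0.02], [0, 0, 0], 58]
    - [[0, 0, 0.04], [0, 0, 0], 58]

```text
clock: 14.95
tcp_pos: [0.4875, -0.2581, 0.1757]
orientation: [2.33, 2.102, 0.003]
contact_force: [1.0, 0.8, -0.1]
grip_width: 0.0495
```

```bash
python3 - <<'E'
from h import *
obs();im=stones()
E
```

```text
14.95 [ 0.4875 -0.2581  0.1757] tool x [ 0.102  0.995 -0.001] z [ 0.004 -0.001 -1.   ] [ 1.   0.8 -0.1] 0.0495
```

Request:
arm_command:
  increments:
    - [[0.01, 0.03, 0], [0, 0, 0.05], 100]
    - [[0.02, 0.07, 0], [0, 0, 0.1], 100]
    - [[0.03, 0.11, 0], [0, 0, 0.213], 100]
    - [[0.04, 0.15, 0], [0, 0, 0.213], 100]
    - [[0.0486, 0.187, 0], [0, 0, 0.213], 100]
    - [[0.0486, 0.187, -0.03], [0, 0, 0.213], 100]
    - [[0.0486, 0.187, -0.04], [0, 0, 0.213], 100]
    - [[0.0486, 0.187, -0.04], [0, 0, 0.213], 100]

```text
clock: 15.8
tcp_pos: [0.5334, -0.0708, 0.1312]
orientation: [-2.095, -2.339, 0.004]
contact_force: [-1.0, -0.1, 0.6]
grip_width: 0.0851
```

```bash
python3 - <<'E'
from h import *
obs();im=stones();s=r.grab_frame("side")
x=np.hstack([cv2.resize(im[150:330,230:470],(400,300)),cv2.resize(s[120:330,200:480],(400,300))]);cv2.imwrite("pics/v5.png",x)
E
```

```text
15.8 [ 0.5334 -0.0708  0.1312] tool x [-0.11   0.994 -0.   ] z [-0.003 -0.001 -1.   ] [-1.  -0.1  0.6] 0.0851
```

View pics/v5.png

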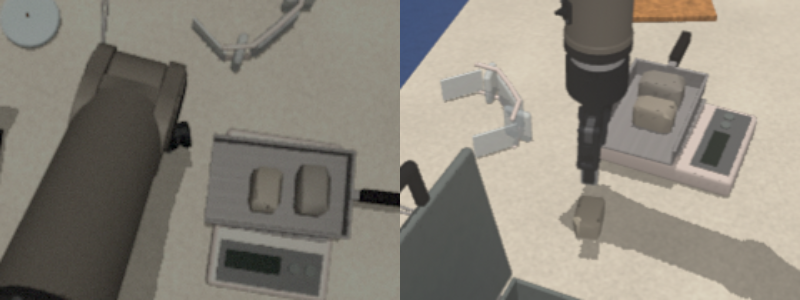

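Two stones lie in the scoop, and b sits unmoved below the gripper at crop (590,217).

Request:
arm_command:
  increments:
    - [[0.003, 0, -0.04], [0, 0, 0], 100]
    - [[0.003, 0, -0.075], [0, 0, 0], 100]
    - [[0.003, 0, -0.095], [0, 0, 0], 100]
    - [[0.003, 0, -0.107], [0, 0, 0], 100]
    - [[0.003, 0, -0.107], [0, 0, 0], 100]
    - [[0.003, 0, -0.107], [0, 0, 0], 50]
    - [[0.003, 0, -0.107], [0, 0, 0], 50]
    - [[0.003, 0, -0.107], [0, 0, 0], 50]
    - [[0.003, 0, -0.107], [0, 0, 0], 50]
    - [[0.003, 0, -0.107], [0, 0, 0], 50]

```text
clock: 16.9
tcp_pos: [0.5392, -0.0705, 0.0269]
orientation: [2.093, 2.339, 0.003]
contact_force: [-0.8, -1.0, 6.9]
grip_width: 0.059
```

Request:
arm_command:
  increments:
    - [[0.0, 0, 0.03], [0, 0, 0], 50]
    - [[-0.0, 0, 0.07], [0, 0, 0], 50]
    - [[-0.0, 0, 0.11], [0, 0, 0], 50]
    - [[0, 0, 0.14], [0, 0, -0.14], 50]
    - [[0, 0, 0.14], [0, 0, -0.28], 50]

```text
clock: 17.4
tcp_pos: [0.5408, -0.0705, 0.1704]
orientation: [2.403, 2.016, 0.012]
contact_force: [1.7, -0.4, -0.8]
grip_width: 0.0591
```

Request:
arm_command:
  increments:
    - [[0, -0.02, 0.0], [0, 0, -0.14], 50]
    - [[-0.01, -0.04, 0], [0, 0, -0.28], 50]
    - [[-0.02, -0.06, 0], [0, 0, -0.42], 50]
    - [[-0.03, -0.08, 0], [0, 0, -0.56], 50]
    - [[-0.03, -0.1, 0], [0, 0, -0.7], 50]
    - [[-0.04, -0.12, 0], [0, 0, -0.84], 50]
    - [[-0.048, -0.1425, 0], [0, 0, -0.98], 50]
    - [[-0.048, -0.1425, 0], [0, 0, -1.12], 50]
    - [[-0.048, -0.1425, 0], [0, 0, -1.26], 50]
    - [[-0.048, -0.1425, 0], [0, 0, -1.4], 50]

```text
clock: 18.4
tcp_pos: [0.49, -0.2126, 0.166]
orientation: [-3.141, 0.006, -0.002]
contact_force: [-0.1, 0.4, -0.7]
grip_width: 0.0592
```

Request:
arm_command:
  increments:
    - [[0, 0, 0], [0, 0, -0.092], 50]
    - [[0, 0, -0.02], [0, 0, -0.092], 50]
    - [[0, 0, -0.04], [0, 0, -0.092], 50]
    - [[0, 0, -0.04], [0, 0, -0.092], 50]

```text
clock: 18.8
tcp_pos: [0.4888, -0.2115, 0.124]
orientation: [-3.137, 0.141, 0.005]
contact_force: [0.5, 0.3, 0.1]
grip_width: 0.0592
```

Request:
arm_command:
  increments:
    - [[0.003, 0, -0.02], [0, 0, 0], 50]
    - [[0.003, 0, -0.035], [0, 0, 0], 50]
    - [[0.003, 0, -0.041], [0, 0, 0], 50]
    - [[0.003, 0, -0.041], [0, 0, 0], 50]
    - [[0.003, 0, -0.041], [0, 0, 0], 77]
    - [[0.003, 0, -0.041], [0, 0, 0], 77]
    - [[0.003, 0, -0.041], [0, 0, 0], 77]
    - [[0.003, 0, -0.01], [0, 0, 0], 77]
    - [[0.003, 0, 0.03], [0, 0, 0], 77]
    - [[0.003, 0, 0.07], [0, 0, 0], 77]

```text
clock: 19.8
tcp_pos: [0.4925, -0.2127, 0.1966]
orientation: [3.138, -0.142, -0.001]
contact_force: [0.6, -0.5, 0.6]
grip_width: 0.0659
```

Request:
arm_command:
  increments:
    - [[0.0, 0.05, 0.05], [0, 0, 0], 77]
    - [[0, 0.09, 0.1], [0, 0, 0], 77]
    - [[-0.02, 0.15, 0.15], [0, 0, 0], 77]
    - [[-0.02, 0.2, 0.15], [0, 0, 0], 77]
    - [[-0.02, 0.25, 0.15], [0, 0, 0], 77]
    - [[-0.02, 0.25, 0.15], [-0.14, 0, 0], 77]
    - [[-0.02, 0.25, 0.15], [-0.28, 0, 0], 77]
    - [[-0.02, 0.25, 0.15], [-0.42, 0, 0], 77]
    - [[-0.02, 0.25, 0.15], [-0.56, 0, 0], 77]
    - [[-0.02, 0.25, 0.15], [-0.7, 0, 0], 77]

```text
clock: 20.8
tcp_pos: [0.4735, 0.0388, 0.346]
orientation: [2.44, -0.107, 0.043]
contact_force: [-0.1, 0.4, -0.2]
grip_width: 0.0658
```

Request:
arm_command:
  increments:
    - [[0, 0, 0], [-0.14, 0, 0], 77]
    - [[0, 0, 0], [-0.28, 0, 0], 77]
    - [[0, 0, 0], [-0.28, 0, 0], 77]
    - [[0, 0, 0], [-0.28, 0, 0], 77]

```text
clock: 21.2
tcp_pos: [0.4729, 0.0372, 0.3456]
orientation: [2.166, -0.098, 0.052]
contact_force: [0.4, -0.1, -0.3]
grip_width: 0.0658
```

```bash
python3 - <<'E'
from h import *
o=obs();print(o["joints"].round(2));im=r.grab_frame("top");s=r.grab_frame("side")
x=np.hstack([cv2.resize(im[150:360,230:510],(400,300)),cv2.resize(s[90:360,180:540],(400,300))]);cv2.imwrite("pics/v6.png",x);cv2.imwrite("pics/t6.png",im)
E
```

```text
21.2 [0.4729 0.0372 0.3456] tool x [ 0.996 -0.051  0.075] z [-0.    -0.827 -0.562] [ 0.4 -0.1 -0.3] 0.0658
[-1.54  0.68  1.28  1.93  0.3   1.28 -0.45]
```

View pics/v6.png

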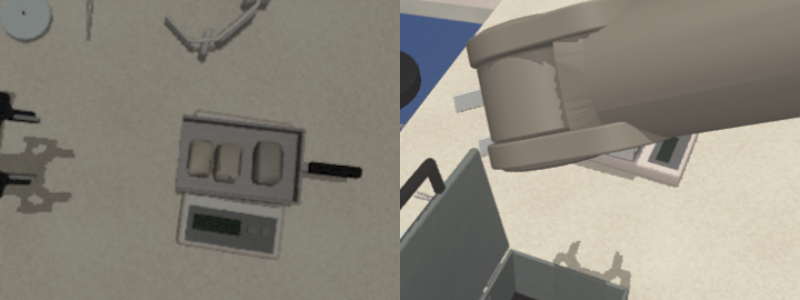

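Three stones are in the scoop, none left on the bench, and a 56° tilt is reachable. I'll test the dump pose empty while the balance settles.

Request:
arm_command:
  increments:
    - [[0.006, 0.03, 0.01], [0, 0, 0], 47]
    - [[0.011, 0.062, 0.015], [0, 0, 0], 47]
    - [[0.011, 0.062, 0.015], [0, 0, 0], 47]
    - [[0.011, 0.062, 0.015], [0, 0, 0], 47]

```text
clock: 21.7
tcp_pos: [0.4843, 0.0986, 0.3614]
orientation: [2.169, -0.099, 0.053]
contact_force: [-0.9, -1.0, 0.5]
grip_width: 0.0404
```

```bash
python3 - <<'E'
from h import *
o=obs();print(o["joints"].round(2))
m=R.from_rotvec(o["orientation"]).as_matrix()
# turn to tool down, tool x at yaw of scoop -y axis (-5.5deg)
a=np.radians(-5.5);x=np.array([np.cos(a),np.sin(a),0]);z=np.array([0,0,-1.]);g=np.c_[x,np.cross(z,x),z]
print("turn",R.from_matrix(g@m.T).as_rotvec().round(3))
t=r.grab_frame("top");gg=t.max(2)
roi=np.zeros_like(gg,bool);roi[255:285,442:490]=1
for c in blobs(t,(gg<45)&roi):
    b=cv2.boxPoints(cv2.minAreaRect(c));B=np.array([pt("top",p,.096)[:2] for p in b]);print("handle",cen(c),pt("top",cen(c),.096),B.round(4).tolist())
E
```

```text
21.7 [0.4843 0.0986 0.3614] tool x [ 0.996 -0.051  0.076] z [ 0.    -0.825 -0.565] [-0.9 -1.   0.5] 0.0404
[-1.55  0.71  1.25  1.81  0.26  1.4  -0.45]
turn [ 0.97  -0.002 -0.004]
handle [463.7741467  268.68119099] [ 0.47178765 -0.42788096  0.096     ] [[0.4672, -0.3851], [0.4846, -0.3877], [0.4759, -0.4716], [0.4586, -0.4688]]
```

Request:
arm_command:
  increments:
    - [[0, -0.03, 0], [0.1, 0, 0], 47]
    - [[0, -0.07, 0], [0.2, 0, 0], 47]
    - [[0, -0.11, 0], [0.3, 0, -0.002], 47]
    - [[0, -0.15, 0], [0.4, 0, -0.004], 47]
    - [[0, -0.19, 0], [0.5, 0, -0.006], 47]
    - [[-0.004, -0.23, 0], [0.6, 0, -0.008], 47]
    - [[-0.006, -0.27, 0], [0.7, -0.001, -0.01], 47]
    - [[-0.008, -0.31, -0.02], [0.8, -0.002, -0.01], 47]
    - [[-0.01, -0.36, -0.04], [0.9, -0.002, -0.01], 47]
    - [[-0.0123, -0.41, -0.06], [0.97, -0.002, -0.01], 47]

```text
clock: 22.75
tcp_pos: [0.4718, -0.2383, 0.3311]
orientation: [3.069, -0.157, -0.015]
contact_force: [0.5, -0.0, 1.2]
grip_width: 0.0403
```

Request:
arm_command:
  increments:
    - [[0, -0.03, -0.02], [0, 0, 0], 47]
    - [[0, -0.07, -0.05], [0, 0, 0], 47]
    - [[0, -0.1136, -0.08], [0, 0, 0], 47]
    - [[0, -0.1136, -0.12], [0, 0, 0], 47]
    - [[0, -0.1136, -0.14], [0, 0, 0], 47]
    - [[0, -0.1136, -0.14], [0, 0, 0], 47]
    - [[0, -0.1136, -0.14], [0, 0, 0], 47]

```text
clock: 23.45
tcp_pos: [0.4725, -0.3508, 0.1923]
orientation: [3.062, -0.156, -0.017]
contact_force: [0.7, -0.1, 0.2]
grip_width: 0.0401
```

```bash
python3 - <<'E'
from h import *
obs();im=r.grab_frame("top");s=r.grab_frame("side")
x=np.hstack([cv2.resize(im[150:360,250:530],(400,300)),cv2.resize(s[100:310,260:540],(400,300))]);cv2.imwrite("pics/v7.png",x)
E
```

```text
23.45 [ 0.4725 -0.3508  0.1923] tool x [ 0.995 -0.102 -0.007] z [-0.015 -0.074 -0.997] [ 0.7 -0.1  0.2] 0.0401
```

View pics/v7.png

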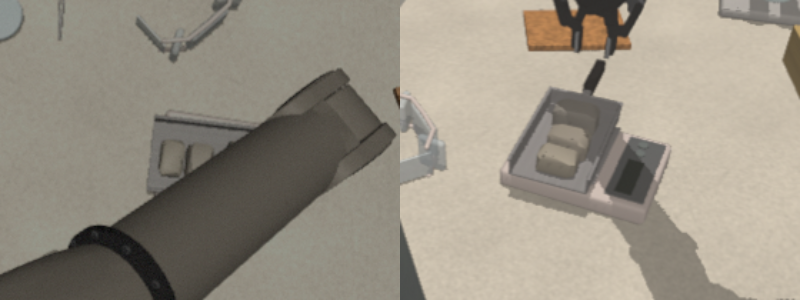

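Request:
arm_command:
  increments:
    - [[0, -0.04, 0], [0.074, -0.013, 0], 47]
    - [[-0.0005, -0.074, 0], [0.074, -0.013, 0], 47]
    - [[-0.0005, -0.074, 0], [0.074, -0.013, 0], 47]
    - [[-0.0005, -0.074, 0], [0.074, -0.013, 0], 47]

```text
clock: 23.95
tcp_pos: [0.4729, -0.4251, 0.1927]
orientation: [3.136, -0.158, -0.002]
contact_force: [0.0, -0.0, 0.7]
grip_width: 0.0402
```

```bash
python3 - <<'E'
from h import *
obs()
E
```

```text
23.95 [ 0.4729 -0.4251  0.1927] tool x [ 0.995 -0.101 -0.001] z [-0.001 -0.002 -1.   ] [ 0.  -0.   0.7] 0.0402
```

Request:
arm_command:
  increments:
    - [[-0.001, 0, -0.04], [0, 0, 0], 47]
    - [[-0.001, 0, -0.075], [0, 0, 0], 47]
    - [[-0.001, 0, -0.1], [0, 0, 0], 47]
    - [[-0.001, 0, -0.111], [0, 0, 0], 47]
    - [[-0.001, 0, -0.111], [0, 0, 0], 47]
    - [[-0.001, 0, -0.111], [0, 0, 0], 30]
    - [[-0.001, 0, -0.111], [0, 0, 0], 25]
    - [[-0.001, 0, -0.111], [0, 0, 0], 22]
    - [[-0.001, 0, -0.111], [0, 0, 0], 18]
    - [[-0.001, 0, -0.111], [0, 0, 0], 10]
  newtons: 20

```text
clock: 24.95
tcp_pos: [0.4728, -0.4247, 0.0813]
orientation: [3.136, -0.157, -0.001]
contact_force: [1.5, 0.4, 6.0]
grip_width: 0.0179
```

Request:
arm_command:
  increments:
    - [[-0.001, 0, 0], [0, 0, 0], 0]
    - [[-0.001, 0, 0], [0, 0, 0], 0]
    - [[-0.001, 0, 0], [0, 0, 0], 0]
    - [[-0.001, 0, 0], [0, 0, 0], 0]
  newtons: 110

```text
clock: 25.35
tcp_pos: [0.4727, -0.4247, 0.0815]
orientation: [3.136, -0.157, 0.001]
contact_force: [3.9, -0.7, 6.9]
grip_width: 0.0162
```

```bash
python3 - <<'E'
from h import *
obs()
E
```

```text
25.35 [ 0.4727 -0.4247  0.0815] tool x [ 0.995 -0.1    0.001] z [ 0.001 -0.002 -1.   ] [ 3.9 -0.7  6.9] 0.0162
```

Request:
arm_command:
  increments:
    - [[0, 0, 0.005], [0, 0, 0], 0]
    - [[0, 0, 0.015], [0, 0, 0], 0]
    - [[0, 0, 0.03], [0, 0, 0], 0]
    - [[0, 0, 0.045], [0, 0, 0], 0]
    - [[0, 0, 0.06], [0, 0, 0], 0]
    - [[0, 0, 0.075], [0, 0, 0], 0]
    - [[0, 0, 0.09], [0, 0, 0], 0]
    - [[0, 0, 0.102], [0, 0, 0], 0]
    - [[0, 0, 0.108], [0, 0, 0], 0]
    - [[0, 0, 0.11], [0, 0, 0], 0]

```text
clock: 26.35
tcp_pos: [0.4711, -0.4241, 0.1909]
orientation: [3.137, -0.156, -0.003]
contact_force: [-0.2, 0.1, -3.4]
grip_width: 0.0164
```

```bash
python3 - <<'E'
from h import *
obs();im=r.grab_frame("top");s=r.grab_frame("side")
cv2.imwrite("pics/s8.png",cv2.resize(s[50:320,240:600],(720,540)))
E
```

```text
26.35 [ 0.4711 -0.4241  0.1909] tool x [ 0.995 -0.099 -0.002] z [-0.002 -0.001 -1.   ] [-0.2  0.1 -3.4] 0.0164
```

View pics/s8.png

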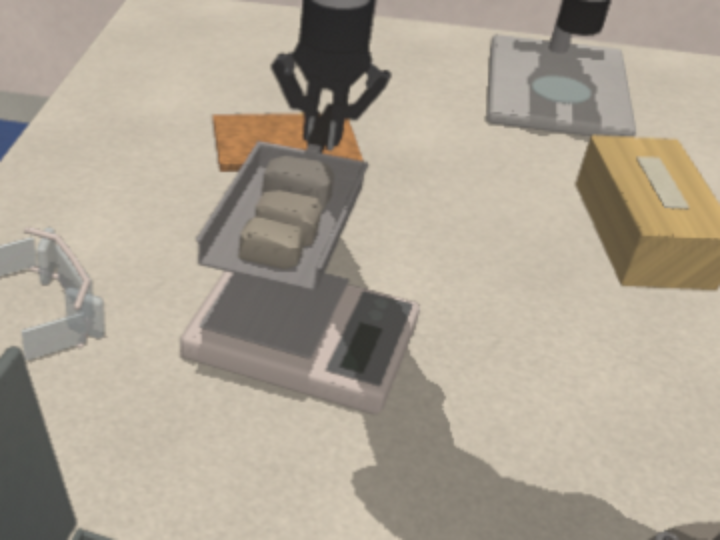

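The scoop is lifted level with all three stones (at crop (297,177), (287,208) and (270,242)). Carrying it to the case.

Request:
arm_command:
  increments:
    - [[0, 0.005, 0.005], [0, 0, 0], 0]
    - [[0, 0.015, 0.01], [0, 0, 0], 0]
    - [[0, 0.03, 0.015], [0, 0, 0], 0]
    - [[0, 0.05, 0.015], [0, 0, 0], 0]
    - [[0, 0.075, 0.015], [0, 0, 0], 0]
    - [[0, 0.1, 0.015], [0, 0, 0], 0]
    - [[0, 0.125, 0.015], [0, 0, 0], 0]
    - [[0, 0.15, 0.015], [0, 0, 0], 0]
    - [[0, 0.175, 0.015], [0, 0, 0], 0]
    - [[0, 0.2, 0.015], [0, 0, 0], 0]

```text
clock: 27.45
tcp_pos: [0.4705, -0.2221, 0.2051]
orientation: [-3.137, 0.156, 0.005]
contact_force: [1.1, -0.8, -3.0]
grip_width: 0.0165
```

Request:
arm_command:
  increments:
    - [[0, 0.025, 0], [0, 0, 0], 0]
    - [[0, 0.05, 0], [0, 0, 0], 0]
    - [[0, 0.075, 0], [0, 0, 0], 0]
    - [[0, 0.1, 0], [0, 0, 0], 0]
    - [[0, 0.122, 0], [0, 0, 0], 0]
    - [[0, 0.142, 0], [0, 0, 0], 0]
    - [[0, 0.16, 0], [0, 0, 0], 0]
    - [[0, 0.174, 0], [0, 0, 0], 0]
    - [[0, 0.184, 0], [0, 0, 0], 0]
    - [[0, 0.192, 0], [0, 0, 0], 0]

```text
clock: 28.45
tcp_pos: [0.4705, -0.0309, 0.2051]
orientation: [-3.138, 0.155, 0.006]
contact_force: [-0.2, -0.2, -3.4]
grip_width: 0.0165
```

```bash
python3 - <<'E'
from h import *
o=obs()
p=o["tcp_pos"];u=np.array([.0958,.9954])
lip0=p+np.r_[.25*u,-.0285];print("lip",lip0)
lip=np.array([.4955,.2164,.150])
for i in range(1,21):
    th=.05*i
    L=lip-[0,0,.025*min(1,th/.8)]
    h=.25*np.cos(th)-.0285*np.sin(th);v=-.25*np.sin(th)-.0285*np.cos(th)
    print(round(th,2),(L-np.r_[h*u,v]-p).round(4),(-th*u[1]).round(3),(th*u[0]).round(3))
E
```

```text
28.45 [ 0.4705 -0.0309  0.2051] tool x [ 0.995 -0.099 -0.004] z [-0.004  0.    -1.   ] [-0.2 -0.2 -3.4] 0.0165
lip [0.49441406 0.21791531 0.17658925]
0.05 [ 0.0013  0.0002 -0.0157] -0.05 0.005
0.1 [ 0.0015  0.0026 -0.0049] -0.1 0.01
0.15 [0.0018 0.0055 0.0058] -0.149 0.014
0.2 [0.0021 0.0091 0.0163] -0.199 0.019
0.25 [0.0025 0.0132 0.0266] -0.249 0.024
0.3 [0.003  0.018  0.0366] -0.299 0.029
0.35 [0.0035 0.0233 0.0465] -0.348 0.034
0.4 [0.004  0.0292 0.056 ] -0.398 0.038
0.45 [0.0047 0.0356 0.0653] -0.448 0.043
0.5 [0.0053 0.0425 0.0742] -0.498 0.048
0.55 [0.006  0.05   0.0827] -0.547 0.053
0.6 [0.0068 0.058  0.0908] -0.597 0.057
0.65 [0.0076 0.0664 0.0986] -0.647 0.062
0.7 [0.0085 0.0753 0.1059] -0.697 0.067
0.75 [0.0094 0.0846 0.1127] -0.747 0.072
0.8 [0.0103 0.0943 0.1191] -0.796 0.077
0.85 [0.0113 0.1044 0.1265] -0.846 0.081
0.9 [0.0123 0.1149 0.1335] -0.896 0.086
0.95 [0.0133 0.1257 0.1398] -0.946 0.091
1.0 [0.0144 0.1368 0.1457] -0.995 0.096
```

Request:
arm_command:
  increments:
    - [[0.001, 0.0002, 0], [-0.05, 0.005, 0], 0]
    - [[0.0015, 0.0026, 0.002], [-0.1, 0.01, 0], 0]
    - [[0.0018, 0.0055, 0.008], [-0.149, 0.014, 0], 0]
    - [[0.0021, 0.0091, 0.0165], [-0.199, 0.019, 0], 0]
    - [[0.0025, 0.0132, 0.0266], [-0.249, 0.024, 0], 0]
    - [[0.003, 0.018, 0.0366], [-0.299, 0.029, 0], 0]
    - [[0.0035, 0.0233, 0.0465], [-0.348, 0.034, 0], 0]
    - [[0.004, 0.0292, 0.056], [-0.398, 0.038, 0], 0]
    - [[0.0047, 0.0356, 0.0653], [-0.448, 0.043, 0], 0]
    - [[0.0053, 0.0425, 0.0742], [-0.498, 0.048, 0], 0]

```text
clock: 29.45
tcp_pos: [0.476, 0.0109, 0.2797]
orientation: [2.637, -0.134, -0.035]
contact_force: [0.2, 0.1, -2.4]
grip_width: 0.0162
```

Request:
arm_command:
  increments:
    - [[0.0007, 0.0075, 0.0085], [-0.05, 0.005, 0], 0]
    - [[0.0015, 0.0155, 0.0166], [-0.1, 0.01, 0], 0]
    - [[0.0023, 0.0239, 0.0244], [-0.149, 0.014, 0], 0]
    - [[0.0032, 0.0328, 0.0317], [-0.199, 0.019, 0], 0]
    - [[0.0041, 0.0421, 0.0385], [-0.249, 0.024, 0], 0]
    - [[0.005, 0.0518, 0.0449], [-0.299, 0.029, 0], 0]
    - [[0.006, 0.0619, 0.0523], [-0.348, 0.034, 0], 0]
    - [[0.007, 0.0724, 0.0593], [-0.398, 0.038, 0], 0]
    - [[0.008, 0.0832, 0.0656], [-0.448, 0.043, 0], 0]
    - [[0.008, 0.0832, 0.0656], [-0.448, 0.043, 0], 0]

```text
clock: 30.45
tcp_pos: [0.485, 0.0967, 0.344]
orientation: [2.188, -0.106, -0.053]
contact_force: [0.4, 0.5, -2.2]
grip_width: 0.0165
```

```bash
python3 - <<'E'
from h import *
o=obs();print(o["joints"].round(2));im=r.grab_frame("top");s=r.grab_frame("side")
x=np.hstack([cv2.resize(im[170:350,70:310],(400,300)),cv2.resize(s[180:480,150:550],(400,300))]);cv2.imwrite("pics/v9.png",x)
E
```

```text
30.45 [0.485  0.0967 0.344 ] tool x [ 0.995 -0.096  0.001] z [-0.077 -0.811 -0.58 ] [ 0.4  0.5 -2.2] 0.0165
[-1.5   0.79  1.28  1.79  0.15  1.42 -0.34]
```

View pics/v9.png

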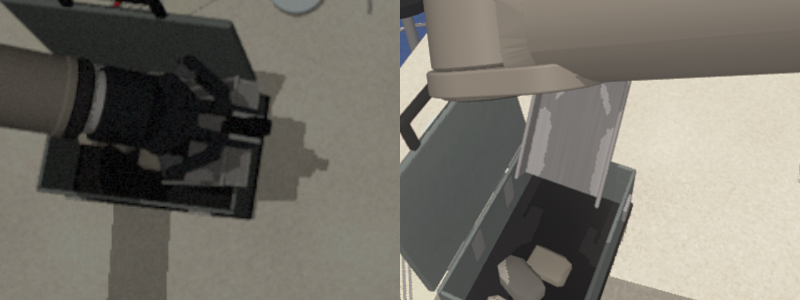

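Two stones and the edge of the third show in the case at crop (520,275), (550,265) and (497,298). The scoop looks empty. Levelling and returning.

Request:
arm_command:
  increments:
    - [[-0.0015, -0.016, -0.008], [0.075, -0.007, 0], 0]
    - [[-0.003, -0.0314, -0.015], [0.149, -0.014, 0], 0]
    - [[-0.0057, -0.0593, -0.031], [0.299, -0.029, 0], 0]
    - [[-0.008, -0.0832, -0.051], [0.448, -0.043, 0], 0]
    - [[-0.0098, -0.1024, -0.075], [0.597, -0.057, 0], 0]
    - [[-0.0112, -0.1166, -0.1], [0.747, -0.072, 0], 0]
    - [[-0.0125, -0.1231, -0.105], [0.846, -0.081, 0], 0]
    - [[-0.0133, -0.1257, -0.11], [0.946, -0.091, 0], 0]
    - [[-0.0133, -0.1257, -0.11], [0.946, -0.091, 0], 0]
    - [[-0.0133, -0.1257, -0.11], [0.946, -0.091, 0], 0]

```text
clock: 31.55
tcp_pos: [0.4702, -0.0333, 0.2351]
orientation: [3.137, -0.162, -0.005]
contact_force: [0.4, -0.0, -1.2]
grip_width: 0.0165
```

Request:
arm_command:
  increments:
    - [[0, -0.01, 0], [0, 0, 0], 0]
    - [[0, -0.03, 0], [0, 0, 0], 0]
    - [[0, -0.06, 0], [0, 0, 0], 0]
    - [[0, -0.1, 0], [0, 0, 0], 0]
    - [[0, -0.14, 0], [0, 0, 0], 0]
    - [[0, -0.18, 0], [0, 0, 0], 0]
    - [[0, -0.22, 0], [0, 0, 0], 0]
    - [[0, -0.26, 0], [0, 0, 0], 0]
    - [[0, -0.29, 0], [0, 0, 0], 0]
    - [[0, -0.3, 0], [0, 0, 0], 0]

```text
clock: 32.55
tcp_pos: [0.4707, -0.3348, 0.2348]
orientation: [3.133, -0.158, -0.008]
contact_force: [-0.8, -0.6, -1.8]
grip_width: 0.0166
```

```bash
python3 - <<'E'
from h import *
o=obs();im=r.grab_frame("top");s=r.grab_frame("side")
cv2.imwrite("pics/t10.png",im);cv2.imwrite("pics/s10.png",s)
x=np.hstack([cv2.resize(im[150:350,70:310],(400,333)),cv2.resize(s[140:473,180:580],(400,333))]);cv2.imwrite("pics/v10.png",x)
E
```

```text
32.55 [ 0.4707 -0.3348  0.2348] tool x [ 0.995 -0.101 -0.005] z [-0.005 -0.004 -1.   ] [-0.8 -0.6 -1.8] 0.0166
```

View pics/v10.png

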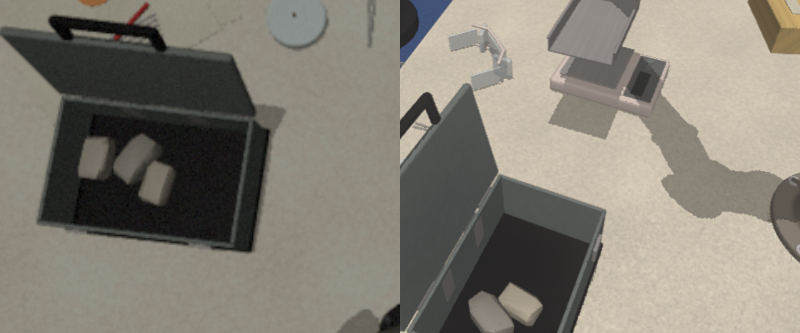

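All three stones are in the case at top-crop (97,158), (137,160) and (157,185). Lowering the scoop to its original spot.

Request:
arm_command:
  increments:
    - [[0.002, -0.01, 0], [0, 0, 0], 0]
    - [[0.002, -0.03, -0.01], [0, 0, 0], 0]
    - [[0.002, -0.05, -0.03], [0.003, -0.005, 0], 0]
    - [[0.002, -0.07, -0.05], [0.003, -0.005, 0], 0]
    - [[0.002, -0.085, -0.07], [0.003, -0.005, 0], 0]
    - [[0.002, -0.09, -0.09], [0.003, -0.005, 0], 0]
    - [[0.002, -0.09, -0.11], [0.003, -0.005, 0], 0]
    - [[0.002, -0.09, -0.12], [0.003, -0.005, 0], 0]
    - [[0.002, -0.09, -0.125], [0.003, -0.005, 0], 0]
    - [[0.002, -0.09, -0.125], [0.003, -0.005, 0], 0]

```text
clock: 33.65
tcp_pos: [0.4733, -0.4211, 0.1096]
orientation: [-3.134, 0.154, -0.002]
contact_force: [0.5, 0.0, -1.6]
grip_width: 0.0168
```

```bash
python3 - <<'E'
from h import *
o=obs();s=r.grab_frame("side");o=obs()
cv2.imwrite("pics/s11.png",cv2.resize(s[80:300,300:560],(650,550)))
E
```

```text
33.65 [ 0.4733 -0.4211  0.1096] tool x [ 0.995 -0.098  0.001] z [ 0.002  0.003 -1.   ] [ 0.5  0.  -1.6] 0.0168
33.7 [ 0.4735 -0.4216  0.1103] tool x [ 0.995 -0.099  0.002] z [ 0.002  0.003 -1.   ] [ 0.7  0.1 -1.1] 0.0165
```

View pics/s11.png

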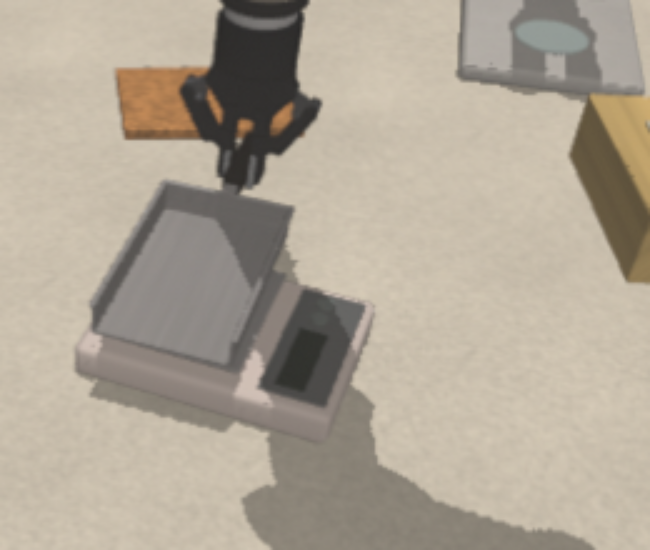

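The scoop hovers level and empty over the platform. Lower the last 28 mm, release and rise.

Request:
arm_command:
  increments:
    - [[-0.001, -0.003, -0.008], [0, 0, 0], 0]
    - [[-0.001, -0.003, -0.016], [0, 0, 0], 0]
    - [[-0.001, -0.003, -0.022], [0, 0, 0], 0]
    - [[-0.001, -0.003, -0.026], [0, 0, 0], 0]
    - [[-0.001, -0.003, -0.028], [0, 0, 0], 0]
    - [[-0.001, -0.003, -0.028], [0, 0, 0], 0]

```text
clock: 34.3
tcp_pos: [0.4718, -0.4248, 0.0818]
orientation: [-3.134, 0.157, -0.002]
contact_force: [-1.2, -0.1, -1.2]
grip_width: 0.0163
```

Request:
arm_command:
  increments:
    - [[0, 0, 0], [0, 0, 0], 24]
    - [[0, 0, 0], [0, 0, 0], 32]
    - [[0, 0, 0], [0, 0, 0], 47]
    - [[0, 0, 0], [0, 0, 0], 47]
    - [[0, 0, 0], [0, 0, 0], 47]
    - [[0, 0, 0.02], [0, 0, 0], 47]
    - [[0, 0, 0.06], [0, 0, 0], 47]
    - [[0, 0, 0.1], [0, 0, 0], 47]
    - [[0, 0, 0.15], [0, 0, 0], 47]
    - [[0, 0, 0.2], [0, 0, 0], 47]
  newtons: 25

```text
clock: 35.3
tcp_pos: [0.4714, -0.4247, 0.2836]
orientation: [-3.134, 0.157, -0.002]
contact_force: [1.6, 0.4, 0.4]
grip_width: 0.0401
```

Request:
arm_command:
  increments:
    - [[0, 0.05, 0.05], [0, 0, 0], 47]
    - [[0, 0.09, 0.09], [0, 0, 0], 47]
    - [[0, 0.14, 0.14], [0, 0, 0], 47]
    - [[0.02, 0.19, 0.14], [0, 0, 0], 47]
    - [[0.04, 0.24, 0.14], [0, 0, 0], 47]
    - [[0.06, 0.28, 0.14], [0, 0, 0], 47]
    - [[0.06, 0.33, 0.14], [0, 0, 0], 47]
    - [[0.08, 0.38, 0.14], [0, 0, 0], 47]
    - [[0.08, 0.4, 0.14], [0, 0, 0], 47]
    - [[0.08, 0.4, 0.14], [0, 0, 0], 47]

```text
clock: 36.3
tcp_pos: [0.5529, -0.0171, 0.4213]
orientation: [-3.134, 0.14, -0.001]
contact_force: [-0.4, 0.5, -0.8]
grip_width: 0.0403
```

```bash
python3 - <<'E'
from h import *
o=obs();t=r.grab_frame("top");s=r.grab_frame("side")
cv2.imwrite("pics/t12.png",t);cv2.imwrite("pics/s12.png",s)
gg=t.max(2);roi=np.zeros_like(gg,bool);roi[255:285,442:490]=1
for c in blobs(t,(gg<45)&roi):
    B=np.array([pt("top",p,.096)[:2] for p in cv2.boxPoints(cv2.minAreaRect(c))]);print("handle",cen(c),pt("top",cen(c),.096),B.round(4).tolist())
x=np.hstack([cv2.resize(t[200:350,330:500],(400,353)),cv2.resize(s[80:300,300:550],(400,353))]);cv2.imwrite("pics/v12.png",x)
E
```

```text
36.3 [ 0.5529 -0.0171  0.4213] tool x [ 0.996 -0.089  0.001] z [ 0.001  0.004 -1.   ] [-0.4  0.5 -0.8] 0.0403
handle [463.86387049 269.32744665] [ 0.47028659 -0.42802123  0.096     ] [[0.4659, -0.3849], [0.4833, -0.3875], [0.4746, -0.4716], [0.4573, -0.4688]]
```

View pics/v12.png

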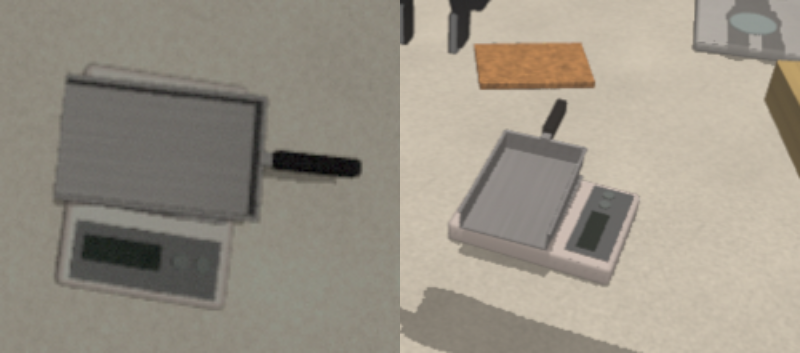

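The scoop is back on the platform, handle within 1.5 mm of its first place, level and empty. Now the open lid's bar.

```bash
python3 - <<'E'
from h import *
t=cv2.imread("pics/t12.png");gg=t.max(2);roi=np.zeros_like(gg,bool);roi[150:190,90:180]=1
for c in blobs(t,(gg<45)&roi):
    b=cv2.boxPoints(cv2.minAreaRect(c));print(cen(c),cv2.contourArea(c),b.round(1).tolist(),[pt("top",p,.343)[:2].round(4).tolist() for p in b])
print(proj("top",[.636,.261,.346]),proj("top",[.636,.261,.339]))
cv2.imwrite("pics/bar.png",cv2.resize(t[150:190,90:190],(800,320),interpolation=cv2.INTER_CUBIC))
for v in range(158,182):
    print(v,gg[v,120:150:4])
obs()
E
```

```text
[132.83128492 167.41973929] 447.5 [[98.5, 172.0], [100.19999694824219, 158.60000610351562], [169.60000610351562, 167.1999969482422], [167.89999389648438, 180.5]] [[0.623, 0.3214], [0.6488, 0.3205], [0.6336, 0.1907], [0.608, 0.1922]]
[131.1390285  165.06635413] [132.56197298 166.21397965]
158 [139 141 133 141 139 137 139 141]
159 [140 141 138 137 137 136 139 139]
160 [119 140 135 139 133 136 139 129]
161 [ 69  92 120 137 138 138 139 121]
162 [ 14  23  71  96 121 137 137 124]
163 [ 24  24   1  34  71  96 107 115]
164 [21 23 25 15 13 17 45 73]
165 [16 11 26  7 26 26 13 19]
166 [20 11  1 19 26 27 19  5]
167 [ 3 11 19 19 12 24  8 18]
168 [92 32 22 21 18  9  9 14]
169 [129 118  87  35  14  21   5   0]
170 [139 139 128 118  94  27  12  15]
171 [106 125 140 142 135 106  97  59]
172 [ 60  88 105 129 120 116 109 111]
173 [ 74  53  62  85  84  82 129 110]
174 [ 84  72  70  72  55  55 111  97]
175 [85 80 83 81 76 72 62 73]
176 [67 73 82 81 84 84 73 70]
177 [48 51 65 75 85 82 81 84]
178 [44 43 53 62 64 72 78 80]
179 [45 44 44 49 51 59 64 63]
180 [44 44 48 47 48 43 51 42]
181 [42 45 45 46 47 44 49 46]
36.4 [ 0.5522 -0.0223  0.4215] tool x [ 0.996 -0.095  0.001] z [ 0.001  0.002 -1.   ] [-0.2 -0.7  0.6] 0.0401
```

Request:
arm_command:
  increments:
    - [[0.014, 0.047, 0], [0, 0, -0.012], 47]
    - [[0.028, 0.094, 0], [0, 0, -0.012], 47]
    - [[0.042, 0.141, 0], [0, 0, -0.012], 47]
    - [[0.056, 0.188, 0], [0, 0, -0.012], 47]
    - [[0.07, 0.235, 0], [0, 0, -0.012], 47]
    - [[0.08, 0.27, 0], [0, 0, -0.012], 47]
    - [[0.084, 0.283, 0], [0, 0, -0.012], 47]
    - [[0.084, 0.283, 0], [0, 0, -0.012], 47]
    - [[0.084, 0.283, 0], [0, 0, -0.012], 47]

```text
clock: 37.3
tcp_pos: [0.6364, 0.2543, 0.4224]
orientation: [-3.135, 0.182, -0.004]
contact_force: [0.9, -0.1, 0.3]
grip_width: 0.0403
```

```bash
python3 - <<'E'
from h import *
obs()
p=lambda t:np.array([(.223-.223*np.cos(t)+.006*np.sin(t)),.223*np.sin(t)+.006*np.cos(t)-.006])
w=lambda t:(p(t)[0]*.9942,-p(t)[0]*.108,p(t)[1])
for t0,ts in((1.75,[1.72,1.66,1.58,1.49,1.4,1.31,1.22,1.13,1.04,.95]),(.95,[.86,.77,.68,.59,.5,.42,.34,.27,.21,.16]),(.16,[.12,.08,.05,.03,.01,0])):
    print([[round(float(b-a),4) for a,b in zip(w(t0),w(t))] for t in ts])
E
```

```text
37.3 [0.6364 0.2543 0.4224] tool x [ 0.993 -0.116  0.002] z [ 0.003  0.001 -1.   ] [ 0.9 -0.1  0.3] 0.0403
[[-0.0065, 0.0007, 0.0013], [-0.0197, 0.0021, 0.0032], [-0.0374, 0.0041, 0.0046], [-0.0573, 0.0062, 0.0044], [-0.0772, 0.0084, 0.0024], [-0.0968, 0.0105, -0.0014], [-0.116, 0.0126, -0.0069], [-0.1346, 0.0146, -0.0141], [-0.1525, 0.0166, -0.023], [-0.1695, 0.0184, -0.0335]]
[[-0.016, 0.0017, -0.012], [-0.0309, 0.0034, -0.0253], [-0.0445, 0.0048, -0.04], [-0.0568, 0.0062, -0.0558], [-0.0676, 0.0073, -0.0727], [-0.0759, 0.0082, -0.0885], [-0.0829, 0.009, -0.1049], [-0.088, 0.0096, -0.1196], [-0.0915, 0.0099, -0.1325], [-0.0938, 0.0102, -0.1434]]
[[-0.0015, 0.0002, -0.0088], [-0.0026, 0.0003, -0.0176], [-0.0032, 0.0003, -0.0243], [-0.0035, 0.0004, -0.0288], [-0.0037, 0.0004, -0.0332], [-0.0038, 0.0004, -0.0355]]
```

Request:
arm_command:
  increments:
    - [[0, 0.006, -0.03], [0, 0, 0], 47]
    - [[0, 0.006, -0.06], [0, 0, 0], 47]
    - [[0, 0.006, -0.08], [0, 0, 0], 47]
    - [[0, 0.006, -0.0855], [0, 0, 0], 47]
    - [[0, 0.006, -0.0855], [0, 0, 0], 30]
    - [[0, 0.006, -0.0855], [0, 0, 0], 10]
    - [[0, 0.006, -0.0855], [0, 0, 0], 0]
    - [[0, 0.006, -0.0855], [0, 0, 0], 0]
    - [[0, 0.006, -0.0855], [0, 0, 0], 0]
    - [[0, 0.006, -0.0855], [0, 0, 0], 0]

```text
clock: 38.3
tcp_pos: [0.637, 0.2627, 0.3381]
orientation: [-3.134, 0.177, -0.008]
contact_force: [1.0, -3.5, 6.1]
grip_width: 0.0127
```

Request:
arm_command:
  increments:
    - [[-0.0065, 0.0007, 0.0013], [0, 0, 0], 0]
    - [[-0.0197, 0.0021, 0.0032], [0, 0, 0], 0]
    - [[-0.0374, 0.0041, 0.0046], [0, 0, 0], 0]
    - [[-0.0573, 0.0062, 0.0044], [0, 0, 0], 0]
    - [[-0.0772, 0.0084, 0.0024], [0, 0, 0], 0]
    - [[-0.0968, 0.0105, -0.0014], [0, 0, 0], 0]
    - [[-0.116, 0.0126, -0.0069], [0, 0, 0], 0]
    - [[-0.1346, 0.0146, -0.0141], [0, 0, 0], 0]
    - [[-0.1525, 0.0166, -0.023], [0, 0, 0], 0]
    - [[-0.1695, 0.0184, -0.0335], [0, 0, 0], 0]

```text
clock: 39.3
tcp_pos: [0.465, 0.2827, 0.3026]
orientation: [-3.133, 0.174, -0.002]
contact_force: [1.9, -0.7, -1.5]
grip_width: 0.0132
```

Request:
arm_command:
  increments:
    - [[-0.016, 0.0017, -0.012], [0, 0, 0], 0]
    - [[-0.0309, 0.0034, -0.0253], [0, 0, 0], 0]
    - [[-0.0445, 0.0048, -0.04], [0, 0, 0], 0]
    - [[-0.0568, 0.0062, -0.0558], [0, 0, 0], 0]
    - [[-0.0676, 0.0073, -0.0727], [0, 0, 0], 0]
    - [[-0.0759, 0.0082, -0.0885], [0, 0, 0], 0]
    - [[-0.0829, 0.009, -0.1049], [0, 0, 0], 0]
    - [[-0.088, 0.0096, -0.1196], [0, 0, 0], 0]
    - [[-0.0915, 0.0099, -0.1325], [0, 0, 0], 0]
    - [[-0.0938, 0.0102, -0.1434], [0, 0, 0], 0]

```text
clock: 40.3
tcp_pos: [0.3729, 0.2932, 0.1591]
orientation: [-3.133, 0.174, -0.005]
contact_force: [6.0, 0.2, -0.0]
grip_width: 0.0128
```

Request:
arm_command:
  increments:
    - [[-0.001, 0.0002, -0.007], [0, 0, 0], 0]
    - [[-0.002, 0.0003, -0.014], [0, 0, 0], 0]
    - [[-0.0025, 0.0003, -0.02], [0, 0, 0], 0]
    - [[-0.003, 0.0004, -0.026], [0, 0, 0], 0]
    - [[-0.003, 0.0004, -0.03], [0, 0, 0], 0]
    - [[-0.003, 0.0004, -0.033], [0, 0, 0], 0]
    - [[-0.003, 0.0004, -0.0345], [0, 0, 0], 0]
    - [[-0.003, 0.0004, -0.035], [0, 0, 0], 0]
    - [[-0.003, 0.0004, -0.035], [0, 0, 0], 0]

```text
clock: 41.2
tcp_pos: [0.3704, 0.2943, 0.1269]
orientation: [-3.13, 0.176, -0.0]
contact_force: [-5.6, -4.7, 36.3]
grip_width: 0.0133
```

The lid is on its rim, with 36 N as I press it. Ease off, release and leave.

Request:
arm_command:
  increments:
    - [[0, 0, 0.002], [0, 0, 0], 0]
    - [[0, 0, 0.002], [0, 0, 0], 25]
    - [[0, 0, 0.002], [0, 0, 0], 47]
    - [[0, 0, 0.002], [0, 0, 0], 47]
    - [[0, 0, 0.002], [0, 0, 0], 47]
    - [[0, 0, 0.03], [0, 0, 0], 47]
    - [[0, 0, 0.07], [0, 0, 0], 47]
    - [[0, 0, 0.12], [0, 0, 0], 47]
    - [[0, 0, 0.17], [0, 0, 0], 47]
    - [[0, 0, 0.2], [0, 0, 0], 47]

```text
clock: 42.2
tcp_pos: [0.3705, 0.2931, 0.3273]
orientation: [-3.131, 0.177, -0.004]
contact_force: [-0.2, 0.1, 0.6]
grip_width: 0.0402
```

Request:
arm_command:
  increments:
    - [[-0.02, 0.04, 0.02], [0, 0, 0], 47]
    - [[-0.03, 0.08, 0.04], [0, 0, 0], 47]
    - [[-0.04, 0.12, 0.05], [0, 0, 0], 47]
    - [[-0.05, 0.16, 0.05], [0, 0, 0], 47]
    - [[-0.06, 0.2, 0.05], [0, 0, 0], 47]
    - [[-0.06, 0.24, 0.05], [0, 0, 0], 47]
    - [[-0.06, 0.28, 0.05], [0, 0, 0], 47]
    - [[-0.06, 0.3, 0.05], [0, 0, 0], 47]
    - [[-0.06, 0.3, 0.05], [0, 0, 0], 47]

```text
clock: 43.1
tcp_pos: [0.3077, 0.5959, 0.3723]
orientation: [-3.137, 0.169, -0.003]
contact_force: [-0.8, 0.4, 0.0]
grip_width: 0.0405
```

```bash
python3 - <<'E'
from h import *
o=obs();t=r.grab_frame("top");s=r.grab_frame("side")
for n,a in(("top",t),("side",s)):
    b=cv2.imread(f"pics/{n}0.png");print(n,[(cv2.boundingRect(c)) for c in blobs(a,cv2.absdiff(a,b).max(2)>45,25)])
x=np.hstack([cv2.resize(t,(400,300)),cv2.resize(s,(400,300))]);cv2.imwrite("pics/v14.png",x)
E
```

```text
43.1 [0.3077 0.5959 0.3723] tool x [ 0.994 -0.107  0.002] z [ 0.002  0.    -1.   ] [-0.8  0.4  0. ] 0.0405
top [(283, 203, 19, 9)]
side [(605, 425, 35, 55), (492, 372, 113, 108), (322, 277, 19, 11), (367, 265, 38, 31), (258, 263, 30, 30), (618, 224, 22, 60)]
```

View pics/v14.png

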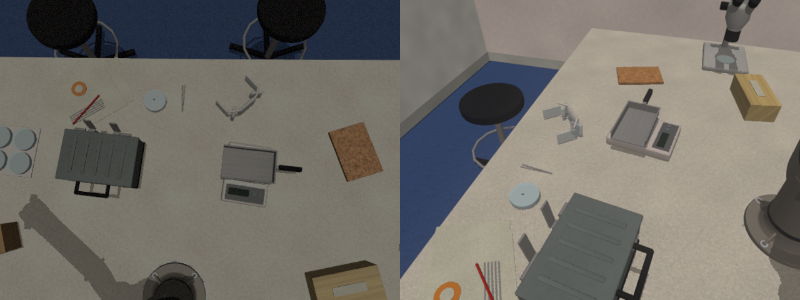

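The lid is shut, the scoop is on the balance and the bench is clear. Image differences show only the missing stones and the arm with its shadow; the dish, goggles and tweezers are unchanged.

```bash
python3 -c "
from bench import r
print(r.hand_in())"
```

```text
the job is handed in; nothing more can be done
None
```

The job is done and handed in at about 43 s of the 210 s allowed; the hand-in reported no verdict.

- **Sequence:** I swung the lid back onto its stop and put the three stones on the bench into the scoop. It then stood untouched for over 4 s. After that I lifted it, tipped the stones into the case, set it back on the balance and lowered the lid shut while gripping the handle.
- **Stones:** a picture before closing showed all three in the case and the scoop empty.
- **Scoop:** it went back level, with its handle within about 1.5 mm of where it started.
- **Bystanders:** the last pictures show the lid shut and the bench clear. The dish, goggles and tweezers have not moved.
- **Close call:** I pressed the lid onto its rim with about 36 N for a moment, near the 40 N limit, then eased off before letting go.

No check failed or disagreed.

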